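# Check the seal engraver's emergency stop and re-arm it

### The job

Do the morning safety check on the seal engraver: press the red mushroom stop button down until it latches, twist it clockwise by pushing its grip ridge round with a fingertip until it pops back up, and then press the blue reset button to re-arm the machine. Use only light touches of the fingertips, never gripping hard or forcing the red button; do not press the green start button, and leave the loose things on the desk where they stand.

Things in the scene. Friction and masses are not known exactly. Their poses are not given: they have to be found in the camera images.
- stop_top (a point): red mushroom stop on the console: centre of the top of its grip ridge, on the button's axis, moving with the head; x axis along the ridge, z up; 40 mm above the console top when up. Head 60 mm across with a low dome; the straight raised ridge across it is 52 mm long, 13 mm thick, its top 11 mm above the dome's middle, 17 mm above the rim. White arrows show the turning direction
- stop_press (a joint): depth of the mushroom button in m: 0 up, clicks into its latch at about 0.0075 (push a little past), end of travel 0.010. Pushing takes up to about 13 N. Let go before the click, it springs back up; after it, it stays down at about 0.007 until twisted
- stop_twist (a joint): turn of the mushroom head in rad: 0 at rest, growing clockwise seen from above, end stop 0.9. When latched, turning to about 0.5 frees the latch and the head springs up by itself (7 mm, so leave room under the fingertip); let go, it turns back to 0. It takes some 3 N sideways at the end of the ridge
- reset_top (a point): centre of the top of the blue reset push button: cap 24 mm across in a steel bezel 40 mm across, top 22 mm above the console when up, pressed straight down; 92 mm from the mushroom's axis. It and the green button, 70 mm apart, may be either way round
- reset (a joint): depth of the blue button in m: 0 up, 0.006 fully down; takes 5 N, springs back up; counts as pressed beyond 0.004
- start_top (a point): centre of the top of the green start push button, same size and form as the blue one; not to be pressed
- start (a joint): depth of the green button in m: 0 up, 0.006 fully down
- stone_mid (a point): centre of a loose upright seal stone, 26 x 26 x 60 mm, buff, standing on the desk to the right of the console
- paste_mid (a point): centre (18 mm up) of a loose porcelain seal-paste pot, 65 mm across, 37 mm high, white with a blue lid, on the desk to the right of the console
- jar_mid (a point): centre of a loose white jar with a white cap, 62 mm across, 95 mm high, on the desk to the right of the console
- paperweight_mid (a point): centre of a loose dark wooden paperweight, 32 x 190 x 26 mm, long along its own y, lying on the desk beyond the console
- engraver: fixed desktop engraver; origin on the desk under the middle of its grey console: 220 (x) x 150 (y) x 85 mm high. The mushroom's axis is 50 mm from the origin towards -x, the push buttons 35 mm towards +x and 35 mm to either side. To its left (+y 138 to 462 mm) is the machine bed with a gantry 310 mm high; its near column stands at x 70 to 140, y 150 to 180 mm

How it is judged:
By the outcome, as a careful person would: the job done as asked, in the order asked, and still so for the second after the job is handed in, with the robot touching nothing.
It also fails if it takes over 45 s, if anything falls off the work surface, if the arm or the gripper's body presses on something with over 40 N, if the wrist force passes 120 N, or if a joint passes its speed limit or range.

### The arm

A 6-joint arm with a two-finger parallel gripper is mounted at the origin on the work surface. World frame = base frame: x ahead of the robot, y to its left, z up, the work surface at z = 0. Lengths are in m, angles in rad, forces in N, time in s.
With the tool pointing down it reaches from about 0.3 to 0.875 m from the base axis. Payload 4.2 kg.
Tool frame: the origin (TCP) lies at the very end of the fingers, on their centre line; the grasp point (between the pads) lies 19 mm behind it; z points along the fingers, x is the direction in which the jaws open and shut, and the axes are right-handed (so a half turn about z gives the same grasp; the last joint's range is limited). The gripper opens to 85 mm and grips with 20 to 120 N. Pads are 22 mm wide; open, the fingers measure 114 mm over their backs; the gripper's body (76 mm by 85 mm) begins 54 mm behind the grasp point. The pads swing forward as they close: fully open they stand 13 mm farther back than shut.
Start: joints at [-1.352, 0.32, 1.565, -0, 1.257, -0.02], TCP at [0.136, -0.559, 0.195] pointing down, gripper open.
Joint ranges: [-3.11, 3.11], [-0.84, 2.01], [0.21, 2.61], [-1.34, 4.49], [0.05, 2.63], [-2.56, 2.56]. Speed limits (rad/s): [2.57, 2.57, 3.14, 3.14, 3.14, 3.14].

### API

Orientations are given as a unit quaternion [x, y, z, w].
In Python, from workcell import ctrl, snapshot gives the robot as it stands.
- The arm moves only by the tool apply_moves, never from a script. Its arguments are lists of equal length, an entry for each row: "linear": the shift along the tool's x, y, z in m, a list of three; "rot": the turn, a rotation vector about the tool's x, y, z in degrees, a list of three. In form: {"linear": [[dx, dy, dz], ...], "rot": [[rx, ry, rz], ...]}. A call has 1 to 10 rows; each row shifts and turns the commanded pose from where the row before left it, along the tool's axes as they then stand; what a row does not reach is not made up. A row lasts 1/10 s, in which the tool goes at most 50 mm and 8.59 degrees, less where a joint would pass 70% of its speed; a pose out of reach is approached as far as the arm can. A call with a gripper value outside its range is refused whole. "fingers" is the finger opening in m, from 0 to 0.0854, set as the call begins (left out, the last holds). The fingers move at their own pace and stop on an object; "force" is the grip in N (left out, the last holds). Time passes only in rows, so rows that do not move let the fingers close. It gives the time, the measured TCP pose, the force and the opening at its end, in the units of the state.
- ctrl.get_state(): the state, without advancing time (a new reading comes with each control period).
- snapshot(name): name is "scene" or "top"; returns a dict with "image" (384x512x3 uint8, red, green, blue), "fx", "fy", "cx", "cy" (pixels), "k1" (the pictures are not rectified: a ray, as slopes to the right and down, at radius r is drawn at 1 + k1 r^2 times it, then the intrinsics apply), "rvec" (rotation vector, rad) and "tvec" (3), from world to camera coordinates, as OpenCV has them. Camera axes: x right, y down, z forward; pixel columns grow to the right and rows downward; lengths in m; the calibration is good to about 2 mm. A picture is of the moment at which its call begins. There is no depth.
- ctrl.job_done(): hands the job in, once; it reports no verdict.
The state is a dict: "clock": time; "qpos": joint angles; "qvel": joint speeds; "tau": joint torques, N m; "eef_pos": TCP position; "tcp_rot": TCP orientation; "wrist_force": force on the tool from outside, world axes, zero at the start; "torque": the same for the moment, N m; "finger_gap": finger opening in m.
Only numpy, scipy, OpenCV 4.12 (cv2) and the standard library are available. Lean on these libraries where they do the work, as an engineer would, in place of code of your own. Each camera call takes 0.05 s, during which the arm holds its last target. There are 200 camera calls.

## Working session

There is one attempt and no reset: what is moved stays moved. The work goes in short steps, Python scripts to look and compute and a tool call to move; the robot and the scene stay as the last step left them, time stands still between calls to the robot, and variables do not carry over. Pictures are saved under pics/ and viewed, about 8 in all and at most 12, crops included, and the job is handed in when it is done.

Besides the shell and the picture viewer there is one more tool, called after "Call:" by a JSON object that holds its "op" and its "data". apply_moves: Moves the arm, as the interface text tells. Its arguments: {"type":"object","properties":{"linear":{"type":"array"},"rot":{"type":"array"},"fingers":{"type":"number"},"force":{"type":"number"}},"required":["linear","rot"]}

```bash
mkdir -p pics; ls; cat > h.py <<'E'
import numpy as np, cv2
from workcell import ctrl, snapshot
def snap(n,f=None):
    s=snapshot(n)
    if f: cv2.imwrite('pics/'+f,cv2.cvtColor(s['image'],cv2.COLOR_RGB2BGR))
    return s
def ray(s,u,v):
    K=np.array([[s['fx'],0,s['cx']],[0,s['fy'],s['cy']],[0,0,1.]])
    p=cv2.undistortPoints(np.array([[[u,v]]],float),K,np.array([s['k1'],0,0,0.]))[0,0]
    R=cv2.Rodrigues(np.array(s['rvec'],float))[0]; t=np.array(s['tvec'],float).ravel()
    return -R.T@t, R.T@np.array([p[0],p[1],1.])
def plane(s,u,v,z):
    c,d=ray(s,u,v); return c+d*(z-c[2])/d[2]
def masks(s):
    h=cv2.cvtColor(s['image'],cv2.COLOR_RGB2HSV).astype(int); H,S,V=h[...,0],h[...,1],h[...,2]
    ok=(S>110)&(V>50)
    return {'red':ok&((H<8)|(H>172)),'blue':ok&(H>100)&(H<130),'green':ok&(H>45)&(H<90)}
def blobs(m,n=30):
    k,l,st,c=cv2.connectedComponentsWithStats(m.astype(np.uint8))
    return [(int(st[i,4]),c[i].round(1).tolist(),st[i,:4].tolist()) for i in range(1,k) if st[i,4]>n]
E
python3 - <<'E'
from h import *
ims=[]
for n in('scene','top'):
    s=snap(n,n+'0.png')
    for k,m in masks(s).items():
        for b in blobs(m): print(n,k,b,plane(s,*b[1],0.11).round(3))
    print(ray(s,256,192)[0])
print(ctrl.get_state())
E
```

```text
pics
scene red (651, [228.1, 168.3], [212, 154, 33, 29]) [ 0.548 -0.098  0.11 ]
scene blue (126, [268.4, 192.8], [263, 187, 12, 13]) [ 0.64  -0.079  0.11 ]
scene blue (304, [177.1, 246.2], [163, 233, 32, 30]) [ 0.621 -0.268  0.11 ]
scene green (133, [235.7, 210.1], [230, 204, 13, 13]) [ 0.63  -0.147  0.11 ]
scene green (234, [271.5, 221.7], [257, 210, 30, 25]) [ 0.69  -0.116  0.11 ]
[ 0.97960744 -0.40259222  0.75948289]
top red (759, [255.2, 224.5], [240, 209, 32, 32]) [ 0.547 -0.098  0.11 ]
top blue (119, [244.0, 174.5], [238, 169, 13, 12]) [ 0.635 -0.077  0.11 ]
top green (112, [282.5, 180.8], [277, 175, 12, 12]) [ 0.625 -0.145  0.11 ]
[ 0.53772534 -0.08731453  0.74380362]
{'clock': 0.1, 'qpos': array([-1.35200640e+00,  3.20219131e-01,  1.56555795e+00,  1.60241743e-05,
        1.25739604e+00, -2.00237873e-02]), 'qvel': array([ 0.00041298, -0.00216556, -0.00419882,  0.00323685,  0.00123146,
        0.00127555]), 'tau': array([ 1.28035012e-05, -4.16410697e+01, -2.34705234e+01, -7.99813779e-05,
        4.94774227e-03,  8.75231450e-06]), 'eef_pos': array([ 0.13590413, -0.55821095,  0.1946711 ]), 'tcp_rot': array([ 7.86302930e-01, -6.17840658e-01, -6.06634374e-04, -5.06474137e-04]), 'wrist_force': array([ 1.12152776, -0.36263546, -0.24812408]), 'torque': array([0.00295531, 0.02970561, 0.0119772 ]), 'finger_gap': 0.08540472310959482}
```

View pics/scene0.png

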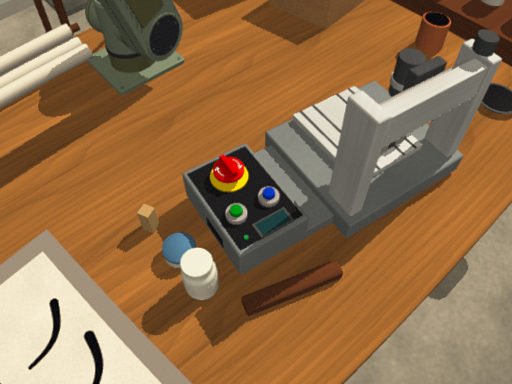

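View pics/top0.png

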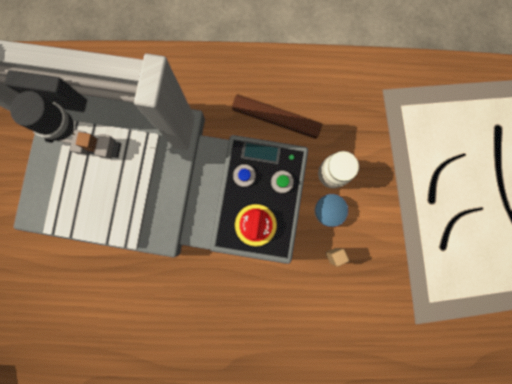

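The scene view shows the console with the red stop at (228,168), blue at (268,193) and green at (236,210). The top view shows red at (255,224), blue at (244,174) and green at (282,181), with the gantry to the left and the loose things to the right and beyond. Next I need the ridge direction.

```bash
python3 - <<'E'
from h import *
a=cv2.imread('pics/top0.png')[200:250,230:280]; b=cv2.imread('pics/scene0.png')[146:196,203:253]
f=lambda x:cv2.resize(x,(400,400),interpolation=cv2.INTER_CUBIC)
cv2.imwrite('pics/crop.png',np.hstack([f(a),f(b)]))
E
```

```text
(no output)
```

View pics/crop.png

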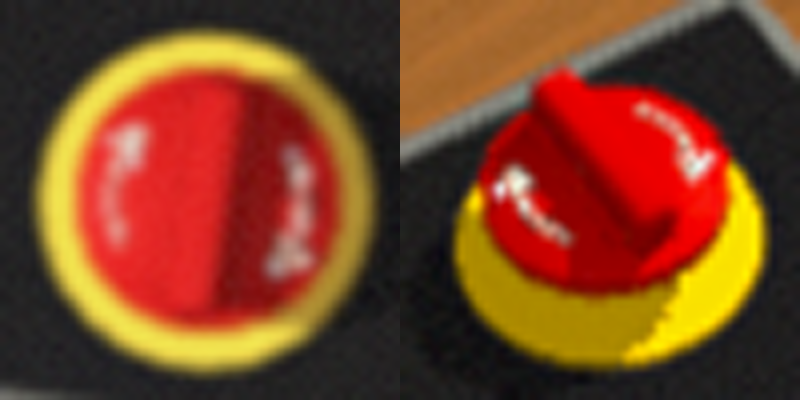

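The crop shows the ridge's right edge running from (243,90) to (213,300) in the top half, so it lies roughly along world x. The arrows confirm clockwise.

```bash
python3 - <<'E'
from h import *
s=snap('top'); t=snap('scene')
A=plane(s,230+243/8,200+90/8,.125);B=plane(s,230+213/8,200+300/8,.125); print(A,B,np.degrees(np.arctan2(*(A-B)[1::-1])))
C=plane(t,203+(540-400)/8,146+95/8,.125);D=plane(t,203+(640-400)/8,146+245/8,.125); print(C,D,np.degrees(np.arctan2(*(D-C)[1::-1])))
P={}
for n,s_ in(('s',t),('t',s)):
  m=masks(s_)
  for k,z in(('red',.112),('blue',.107),('green',.107)):
    b=[x for x in blobs(m[k]) if abs(plane(s_,*x[1],z)[0]-.6)<.07 and plane(s_,*x[1],z)[1]>-.2]
    for x in b: print(n,k,plane(s_,*x[1],z).round(4))
E
```

```text
[ 0.56967793 -0.10621124  0.125     ] [ 0.52489526 -0.10046566  0.125     ] -7.311068184035137
[ 0.5284598  -0.09959365  0.125     ] [ 0.57869603 -0.11032375  0.125     ] -12.05679913383676
s red [ 0.549  -0.0986  0.112 ]
s blue [ 0.6388 -0.0773  0.107 ]
s green [ 0.6286 -0.1462  0.107 ]
t red [ 0.5471 -0.0979  0.112 ]
t blue [ 0.6355 -0.0765  0.107 ]
t green [ 0.6255 -0.1454  0.107 ]
```

Call:
{"op": "apply_moves", "data": {"linear": [[-0.028, -0.04, 0], [-0.028, -0.04, 0], [-0.028, -0.04, 0], [-0.028, -0.04, 0], [-0.028, -0.04, 0], [-0.028, -0.04, 0], [-0.028, -0.04, 0], [-0.028, -0.04, 0], [-0.028, -0.04, 0], [-0.028, -0.04, 0]], "rot": [[0, 0, 0], [0, 0, 0], [0, 0, 0], [0, 0, 0], [0, 0, 0], [0, 0, 0], [0, 0, 0], [0, 0, 0], [0, 0, 0], [0, 0, 0]], "fingers": 0, "force": 20}}

```text
clock: 1.2
eef_pos: [0.4594, -0.1903, 0.1955]
tcp_rot: [0.786, -0.618, 0.0, 0.0]
wrist_force: [-0.2, -0.9, -0.2]
finger_gap: 0.0
```

Call:
{"op": "apply_moves", "data": {"linear": [[-0.028, -0.04, 0], [0, 0, 0], [0, 0, 0], [0, 0, 0], [0, 0, 0], [0, 0, 0], [0, 0, 0], [0, 0, 0], [0, 0, 0], [0, 0, 0]], "rot": [[0, 0, 0], [0, 0, -8.5], [0, 0, -8.5], [0, 0, -8.5], [0, 0, -8.5], [0, 0, -8.5], [0, 0, -8.5], [0, 0, -8.5], [0, 0, -8.5], [0, 0, 0]]}}

```text
clock: 2.2
eef_pos: [0.4905, -0.1553, 0.1952]
tcp_rot: [0.997, -0.073, -0.0, -0.0]
wrist_force: [0.1, -0.5, 0.3]
finger_gap: -0.0
```

```bash
cat >> h.py <<'E'
from scipy.spatial.transform import Rotation as Ro
def st(tgt=None):
    s=ctrl.get_state(); R=Ro.from_quat(s['tcp_rot']).as_matrix()
    print('t',s['clock'],'p',s['eef_pos'].round(4),'yaw',np.degrees(np.arctan2(R[1,0],R[0,0])).round(2),'z',R[:,2].round(3),'F',s['wrist_force'].round(1),'gap',round(s['finger_gap'],4),'q',s['qpos'].round(2))
    if tgt is not None: print('tool delta',(R.T@(np.array(tgt)-s['eef_pos'])).round(4))
E
python3 -c "
from h import *
st([.547,-.098,.145])"
```

```text
t 2.2 p [ 0.4905 -0.1553  0.1952] yaw -8.34 z [-0.  0. -1.] F [ 0.1 -0.5  0.3] gap -0.0 q [-0.33  0.22  1.7  -0.    1.22 -0.18]
tool delta [ 0.0476 -0.0649  0.0502]
```

Call:
{"op": "apply_moves", "data": {"linear": [[0.024, -0.032, 0], [0.024, -0.033, 0], [0, 0, 0.025], [0, 0, 0.025], [0, 0, 0], [0, 0, 0]], "rot": [[0, 0, 0], [0, 0, 0], [0, 0, 0], [0, 0, 0], [0, 0, 0], [0, 0, 0]]}}

```text
clock: 2.8
eef_pos: [0.5476, -0.0981, 0.1455]
tcp_rot: [0.997, -0.073, -0.0, 0.0]
wrist_force: [-0.0, 0.3, -1.1]
finger_gap: -0.0003
```

```bash
python3 -c "
from h import *
st([.547,-.098,.125])
s=snap('scene','s1.png')
cv2.imwrite('pics/s1c.png',cv2.resize(cv2.imread('pics/s1.png')[100:240,150:330],None,fx=4,fy=4,interpolation=cv2.INTER_CUBIC))"
```

```text
t 2.8 p [ 0.5476 -0.0981  0.1455] yaw -8.42 z [-0.001 -0.    -1.   ] F [-0.   0.3 -1.1] gap -0.0003 q [-0.2   0.33  1.69 -0.    1.13 -0.05]
tool delta [-0.0005  0.      0.0205]
```

View pics/s1c.png

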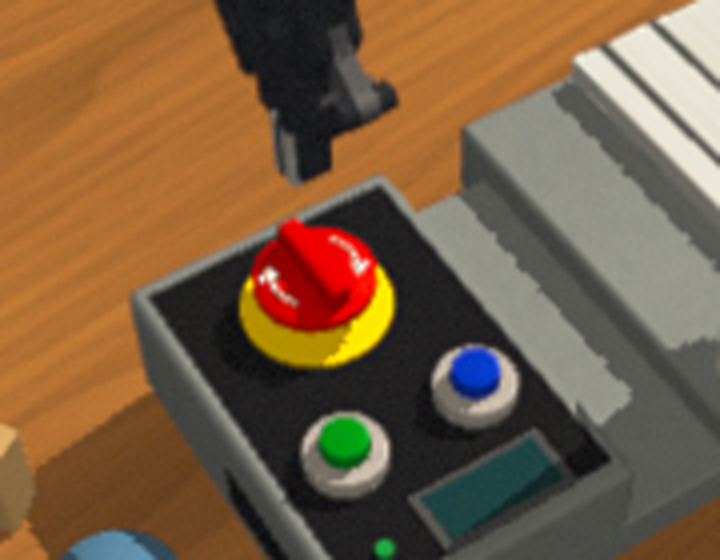

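The picture shows closed fingertips ending near crop (300,180), which looks higher or nearer the robot than I expected over the ridge at (312,262). I'll check by projecting the points.

```bash
python3 -c "
from h import *
s=snap('scene'); K=np.array([[s['fx'],0,s['cx']],[0,s['fy'],s['cy']],[0,0,1.]])
pts=np.array([[.5476,-.098,.1455],[.547,-.098,.125],[.637,-.077,.107],[.637,-.077,.085],[.5476,-.098,.1655]])
p=cv2.projectPoints(pts,np.array(s['rvec'],float),np.array(s['tvec'],float),K,np.array([s['k1'],0,0,0.]))[0][:,0]
print(p.round(1),((p-[150,100])*4).round())
t=snap('top','t1.png')
cv2.imwrite('pics/t1c.png',cv2.resize(cv2.imread('pics/t1.png')[150:270,190:320],None,fx=5,fy=5,interpolation=cv2.INTER_CUBIC))
for k in('red','blue'):print(blobs(masks(t)[k]))
p=cv2.projectPoints(pts,np.array(t['rvec'],float),np.array(t['tvec'],float),K,np.array([t['k1'],0,0,0.]))[0][:,0];print(p)
"
```

```text
[[226.9 156.2]
 [227.3 163.1]
 [267.9 192.1]
 [267.7 199. ]
 [226.3 148.9]] [[308. 225.]
 [309. 252.]
 [472. 368.]
 [471. 396.]
 [305. 196.]]
[]
[]
[[248.32748172 224.36153262]
 [248.0548159  225.03155216]
 [234.3841943  162.95994362]
 [234.57746792 165.21630182]
 [248.60512281 224.11211392]]
```

View pics/t1c.png

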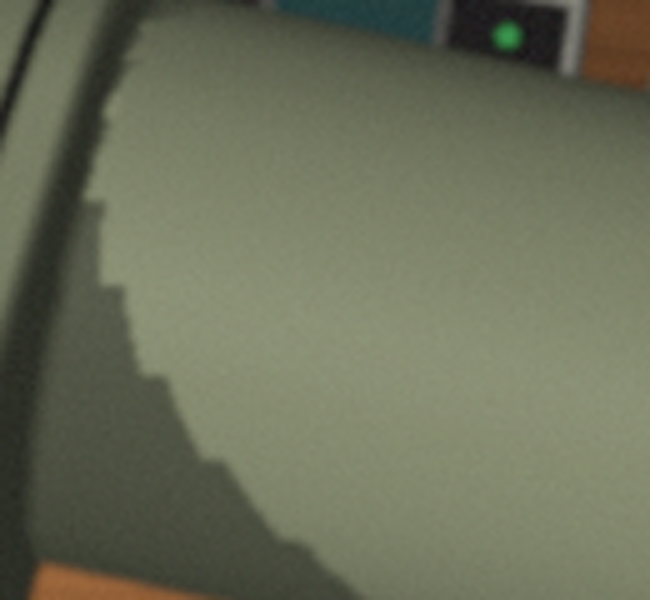

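Top camera is blocked by the arm. In the scene view the tip appears about 11 px above the projected TCP, so it is either 30 mm higher or 25 mm off sideways. I'll descend in guarded steps and let contact height decide.

Call:
{"op": "apply_moves", "data": {"linear": [[0, 0, 0.009], [0, 0, 0.008], [0, 0, 0]], "rot": [[0, 0, 0], [0, 0, 0], [0, 0, 0]]}}

```text
clock: 3.25
eef_pos: [0.5465, -0.0979, 0.127]
tcp_rot: [0.997, -0.073, -0.001, -0.0]
wrist_force: [-0.5, 0.3, -0.2]
finger_gap: 0.0
```

Call:
{"op": "apply_moves", "data": {"linear": [[0, 0, 0.003], [0, 0, 0]], "rot": [[0, 0, 0], [0, 0, 0]]}}

```text
clock: 3.45
eef_pos: [0.5474, -0.098, 0.125]
tcp_rot: [0.997, -0.073, -0.0, 0.0]
wrist_force: [-0.1, 0.3, -0.6]
finger_gap: 0.0001
```

Call:
{"op": "apply_moves", "data": {"linear": [[0, 0, 0.002], [0, 0, 0]], "rot": [[0, 0, 0], [0, 0, 0]]}}

```text
clock: 3.65
eef_pos: [0.5475, -0.098, 0.1233]
tcp_rot: [0.997, -0.073, -0.0, 0.0]
wrist_force: [0.6, 0.0, -0.5]
finger_gap: 0.0001
```

```bash
python3 -c "
from h import *
st()
s=snap('scene','s2.png')
cv2.imwrite('pics/s2c.png',cv2.resize(cv2.imread('pics/s2.png')[110:220,170:300],None,fx=5,fy=5,interpolation=cv2.INTER_CUBIC))"
```

```text
t 3.65 p [ 0.5475 -0.098   0.1233] yaw -8.32 z [-0. -0. -1.] F [ 0.6  0.  -0.5] gap 0.0001 q [-0.2   0.35  1.72 -0.    1.08 -0.05]
```

View pics/s2c.png

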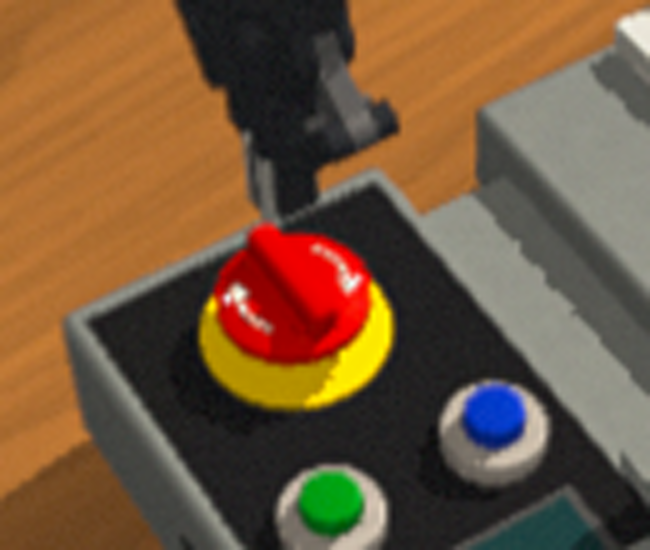

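No contact at TCP z 0.123, and the tip shows at crop (270,220) behind the head. I'll raise and turn the tool to tell a sideways offset from a vertical one.

Call:
{"op": "apply_moves", "data": {"linear": [[0, 0, -0.022], [0, 0, 0], [0, 0, 0], [0, 0, 0], [0, 0, 0], [0, 0, 0], [0, 0, 0], [0, 0, 0], [0, 0, 0], [0, 0, 0]], "rot": [[0, 0, 0], [0, 0, -8.5], [0, 0, -8.5], [0, 0, -8.5], [0, 0, -8.5], [0, 0, -8.5], [0, 0, -8.5], [0, 0, -8.5], [0, 0, -8.5], [0, 0, 0]]}}

```text
clock: 4.7
eef_pos: [0.5477, -0.098, 0.1455]
tcp_rot: [0.867, 0.497, 0.0, 0.0]
wrist_force: [0.2, -0.0, 0.6]
finger_gap: -0.0002
```

```bash
python3 -c "
from h import *
st()
s=snap('scene','s3.png')
cv2.imwrite('pics/s3c.png',cv2.resize(np.hstack([cv2.imread('pics/s%d.png'%i)[80:200,180:280] for i in(1,3)]),None,fx=4,fy=4,interpolation=cv2.INTER_CUBIC))"
```

```text
t 4.7 p [ 0.5477 -0.098   0.1455] yaw 59.66 z [ 0. -0. -1.] F [ 0.2 -0.   0.6] gap -0.0002 q [-0.2   0.33  1.69 -0.    1.13 -1.24]
```

View pics/s3c.png

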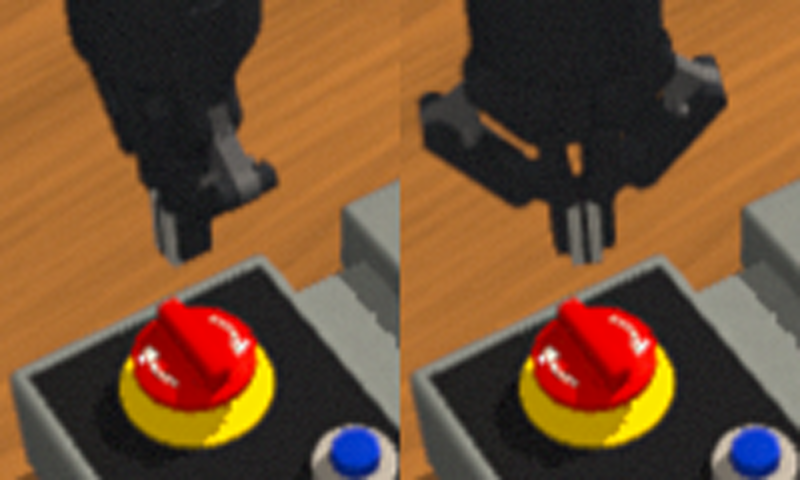

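Turning did not move the tip: image (226,146) in both. That means no tool-frame sideways offset, so the tip probably sits above the reported TCP. I'll turn back and descend under guard.

Call:
{"op": "apply_moves", "data": {"linear": [[0, 0, 0], [0, 0, 0], [0, 0, 0], [0, 0, 0], [0, 0, 0], [0, 0, 0], [0, 0, 0.008], [0, 0, 0.008], [0, 0, 0.006], [0, 0, 0]], "rot": [[0, 0, 8.5], [0, 0, 8.5], [0, 0, 8.5], [0, 0, 8.5], [0, 0, 8.5], [0, 0, 8.5], [0, 0, 8.5], [0, 0, 8.5], [0, 0, 0], [0, 0, 0]]}}

```text
clock: 5.75
eef_pos: [0.547, -0.0979, 0.1226]
tcp_rot: [0.997, -0.072, -0.001, -0.0]
wrist_force: [-0.2, 0.2, 0.3]
finger_gap: -0.0
```

Call:
{"op": "apply_moves", "data": {"linear": [[0, 0, 0.003], [0, 0, 0.0]], "rot": [[0, 0, 0], [0, 0, 0]]}}

```text
clock: 5.95
eef_pos: [0.5476, -0.098, 0.1204]
tcp_rot: [0.997, -0.072, -0.0, 0.0]
wrist_force: [0.2, -0.7, -0.1]
finger_gap: 0.0001
```

Call:
{"op": "apply_moves", "data": {"linear": [[0, 0, 0.003], [0, 0, 0.0]], "rot": [[0, 0, 0], [0, 0, 0]]}}

```text
clock: 6.15
eef_pos: [0.5474, -0.098, 0.1172]
tcp_rot: [0.997, -0.072, -0.0, 0.0]
wrist_force: [-0.6, 0.0, 0.1]
finger_gap: -0.0003
```

```bash
python3 -c "
from h import *
st()
s=snap('scene','s4.png')
for i in (1,2,4):
  im=cv2.cvtColor(cv2.imread('pics/s%d.png'%i),cv2.COLOR_BGR2RGB); print(blobs(masks({'image':im})['red']))"
```

```text
t 6.15 p [ 0.5474 -0.098   0.1172] yaw -8.31 z [-0. -0. -1.] F [-0.6  0.   0.1] gap -0.0003 q [-0.2   0.35  1.73 -0.    1.06 -0.05]
[(648, [228.1, 168.3], [212, 154, 33, 29])]
[(651, [228.1, 168.3], [212, 154, 33, 29])]
[(644, [228.2, 168.4], [212, 155, 33, 28])]
```

Call:
{"op": "apply_moves", "data": {"linear": [[0, 0, 0.003], [0, 0, 0.003], [0, 0, 0]], "rot": [[0, 0, 0], [0, 0, 0], [0, 0, 0]]}}

```text
clock: 6.5
eef_pos: [0.5472, -0.0979, 0.1108]
tcp_rot: [0.997, -0.072, -0.001, -0.0]
wrist_force: [0.0, 0.1, -1.1]
finger_gap: 0.0003
```

```bash
python3 -c "
from h import *
st()
s=snap('scene','s5.png');print(blobs(masks(s)['red']))
cv2.imwrite('pics/s5c.png',cv2.resize(cv2.imread('pics/s5.png')[120:200,180:280],None,fx=6,fy=6,interpolation=cv2.INTER_CUBIC))"
```

```text
t 6.5 p [ 0.5472 -0.0979  0.1108] yaw -8.31 z [-0.001  0.    -1.   ] F [ 0.   0.1 -1.1] gap 0.0003 q [-0.2   0.36  1.73 -0.    1.05 -0.05]
[(631, [228.2, 168.6], [212, 155, 33, 28])]
```

View pics/s5c.png

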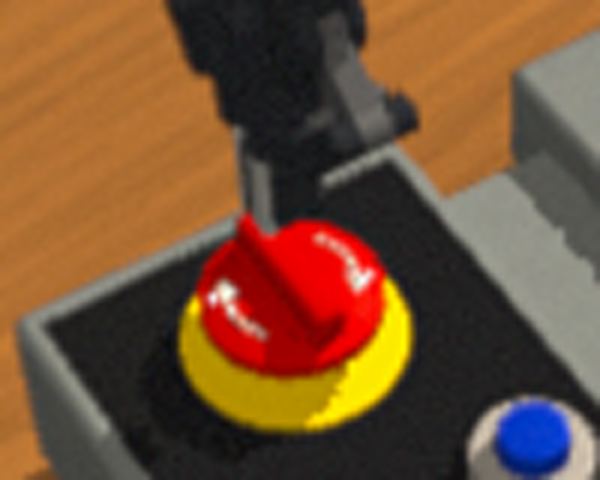

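The finger's lower end at crop (265-310,230) slightly covers the back of the dome, still without contact. Continuing guarded.

Call:
{"op": "apply_moves", "data": {"linear": [[0, 0, 0.002], [0, 0, 0]], "rot": [[0, 0, 0], [0, 0, 0]]}}

```text
clock: 6.75
eef_pos: [0.5474, -0.098, 0.1092]
tcp_rot: [0.997, -0.073, -0.0, 0.0]
wrist_force: [0.8, 0.7, 0.0]
finger_gap: -0.0001
```

Call:
{"op": "apply_moves", "data": {"linear": [[0, 0, 0.002], [0, 0, 0]], "rot": [[0, 0, 0], [0, 0, 0]]}}

```text
clock: 6.95
eef_pos: [0.5474, -0.098, 0.1072]
tcp_rot: [0.997, -0.073, -0.0, 0.0]
wrist_force: [-0.4, 0.0, -0.7]
finger_gap: -0.0001
```

Call:
{"op": "apply_moves", "data": {"linear": [[0, 0, 0.002], [0, 0, 0]], "rot": [[0, 0, 0], [0, 0, 0]]}}

```text
clock: 7.15
eef_pos: [0.5474, -0.0979, 0.1051]
tcp_rot: [0.997, -0.073, -0.0, 0.0]
wrist_force: [-0.4, 0.2, -1.0]
finger_gap: 0.0003
```

```bash
python3 -c "
from h import *
st()
s=snap('scene','s6.png');print(blobs(masks(s)['red']))
a=cv2.imread('pics/s2.png').astype(int);b=cv2.imread('pics/s6.png').astype(int)
# finger tip rows: dark pixels over red/head in s6 vs s0
z=cv2.imread('pics/scene0.png').astype(int)
d=np.abs(b-z).sum(2)>60
for v in range(146,172): print(v,np.flatnonzero(d[v,200:260])+200)"
```

```text
t 7.15 p [ 0.5474 -0.0979  0.1051] yaw -8.32 z [-0.  0. -1.] F [-0.4  0.2 -1. ] gap 0.0003 q [-0.2   0.36  1.74 -0.    1.04 -0.05]
[(605, [228.3, 169.2], [212, 156, 33, 27])]
146 [219 220 221 222 223 224 225 226 227 228 229 230 231 232 233 234 235 236
 237 238 239 240 241 242 243 244 245]
147 [219 220 221 222 223 224 225 226 227 228 229 230 231 232 233 234 235 236
 237 238 239 240 241 242 243]
148 [220 221 222 223 224 225 226 227 228 229 230 231 232 233 234 235 236 237
 238 239 240]
149 [220 221 222 223 224 225 226 227 228 229 230 231 232 233 234 235 236 237
 238 239]
150 [220 221 222 223 224 225 226 227 228 229 230 231 232 233 234 235 236 237]
151 [220 221 222 223 224 225 226 227 228 229 230 231 232 233 234]
152 [220 221 222 223 224 225 226 227 228 229 230 231 232]
153 [220 221 222 223 225 226 227 228 229 230]
154 [220 221 222 223 224 225 226 227 228]
155 [220 221 222 223 224 225 226]
156 [220 221 222 223 224 225 226 227 228 229 230]
157 [220 221 222 223 224 225 226 227 228 229 230 231 232 233]
158 [222 223 224 225 226 227 228 229 230 231]
159 [222 223 224 225 226 227 228 229]
160 [223 224 225 226 227]
161 [224 225 226]
162 []
163 []
164 []
165 []
166 []
167 []
168 []
169 []
170 []
171 []
```

No contact and the finger now occludes the ridge's near end, so the offset is vertical. I'll keep descending until the force shows.

Call:
{"op": "apply_moves", "data": {"linear": [[0, 0, 0.002], [0, 0, 0.002], [0, 0, 0]], "rot": [[0, 0, 0], [0, 0, 0], [0, 0, 0]]}}

```text
clock: 7.5
eef_pos: [0.5473, -0.0979, 0.101]
tcp_rot: [0.997, -0.073, -0.0, 0.0]
wrist_force: [-0.3, -0.5, -0.3]
finger_gap: -0.0001
```

Call:
{"op": "apply_moves", "data": {"linear": [[0, 0, 0.002], [0, 0, 0]], "rot": [[0, 0, 0], [0, 0, 0]]}}

```text
clock: 7.7
eef_pos: [0.5474, -0.098, 0.0991]
tcp_rot: [0.997, -0.073, -0.0, 0.0]
wrist_force: [-0.3, 0.7, -0.1]
finger_gap: -0.0002
```

Call:
{"op": "apply_moves", "data": {"linear": [[0, 0, 0.002], [0, 0, 0]], "rot": [[0, 0, 0], [0, 0, 0]]}}

```text
clock: 7.9
eef_pos: [0.5474, -0.098, 0.0972]
tcp_rot: [0.997, -0.073, -0.0, 0.0]
wrist_force: [0.3, 0.1, 0.1]
finger_gap: 0.0002
```

Call:
{"op": "apply_moves", "data": {"linear": [[0, 0, 0.002], [0, 0, 0]], "rot": [[0, 0, 0], [0, 0, 0]]}}

```text
clock: 8.1
eef_pos: [0.5474, -0.098, 0.0951]
tcp_rot: [0.997, -0.073, -0.0, 0.0]
wrist_force: [0.7, -0.3, 0.0]
finger_gap: 0.0001
```

```bash
python3 -c "
from h import *
s=snap('scene','s7.png');print(blobs(masks(s)['red']))
cv2.imwrite('pics/s7c.png',cv2.resize(cv2.imread('pics/s7.png')[120:200,180:280],None,fx=6,fy=6,interpolation=cv2.INTER_CUBIC))"
```

```text
[(558, [228.3, 169.9], [212, 157, 33, 26])]
```

View pics/s7c.png

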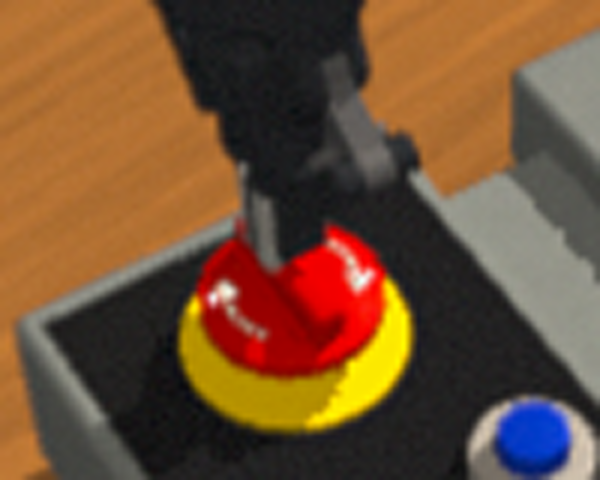

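The tip is now over the ridge middle (bottom at crop (275,268)) and close to touching. Continuing.

Call:
{"op": "apply_moves", "data": {"linear": [[0, 0, 0.002], [0, 0, 0]], "rot": [[0, 0, 0], [0, 0, 0]]}}

```text
clock: 8.35
eef_pos: [0.5474, -0.0979, 0.0931]
tcp_rot: [0.997, -0.073, -0.0, 0.0]
wrist_force: [0.5, -0.6, -0.3]
finger_gap: 0.0002
```

Call:
{"op": "apply_moves", "data": {"linear": [[0, 0, 0.002], [0, 0, 0]], "rot": [[0, 0, 0], [0, 0, 0]]}}

```text
clock: 8.55
eef_pos: [0.5474, -0.098, 0.0911]
tcp_rot: [0.997, -0.073, -0.0, -0.0]
wrist_force: [-0.3, -0.3, 0.1]
finger_gap: 0.0003
```

Call:
{"op": "apply_moves", "data": {"linear": [[0, 0, 0.002], [0, 0, 0]], "rot": [[0, 0, 0], [0, 0, 0]]}}

```text
clock: 8.75
eef_pos: [0.5476, -0.098, 0.0893]
tcp_rot: [0.997, -0.073, 0.0, 0.0]
wrist_force: [0.4, -0.2, -0.5]
finger_gap: -0.0001
```

Call:
{"op": "apply_moves", "data": {"linear": [[0, 0, 0.002], [0, 0, 0]], "rot": [[0, 0, 0], [0, 0, 0]]}}

```text
clock: 8.95
eef_pos: [0.5478, -0.098, 0.0882]
tcp_rot: [0.997, -0.073, 0.0, 0.0]
wrist_force: [-1.7, 0.4, 6.0]
finger_gap: -0.0
```

Contact at TCP z ≈ 0.089, so the real tip is about 36 mm above the reported TCP. Now the press.

Call:
{"op": "apply_moves", "data": {"linear": [[0, 0, 0.003], [0, 0, 0.002], [0, 0, 0]], "rot": [[0, 0, 0], [0, 0, 0], [0, 0, 0]]}}

```text
clock: 9.25
eef_pos: [0.5478, -0.0981, 0.0835]
tcp_rot: [0.997, -0.073, 0.001, 0.0]
wrist_force: [-2.2, -0.0, 7.0]
finger_gap: 0.0001
```

Call:
{"op": "apply_moves", "data": {"linear": [[0, 0, 0.002], [0, 0, 0]], "rot": [[0, 0, 0], [0, 0, 0]]}}

```text
clock: 9.45
eef_pos: [0.5478, -0.098, 0.0817]
tcp_rot: [0.997, -0.073, 0.001, 0.0]
wrist_force: [-3.1, 0.5, 7.8]
finger_gap: -0.0
```

Call:
{"op": "apply_moves", "data": {"linear": [[0, 0, 0.001], [0, 0, 0]], "rot": [[0, 0, 0], [0, 0, 0]]}}

```text
clock: 9.65
eef_pos: [0.5479, -0.0981, 0.0811]
tcp_rot: [0.997, -0.073, 0.001, 0.0]
wrist_force: [-3.9, 0.5, 10.5]
finger_gap: 0.0001
```

Call:
{"op": "apply_moves", "data": {"linear": [[0, 0, 0.001], [0, 0, 0]], "rot": [[0, 0, 0], [0, 0, 0]]}}

```text
clock: 9.85
eef_pos: [0.5479, -0.098, 0.0802]
tcp_rot: [0.997, -0.073, 0.001, 0.0]
wrist_force: [-3.6, 0.8, 10.1]
finger_gap: -0.0001
```

Call:
{"op": "apply_moves", "data": {"linear": [[0, 0, 0.001], [0, 0, 0]], "rot": [[0, 0, 0], [0, 0, 0]]}}

```text
clock: 10.05
eef_pos: [0.5478, -0.0981, 0.0793]
tcp_rot: [0.997, -0.073, 0.001, 0.0]
wrist_force: [-3.7, 1.3, 11.9]
finger_gap: -0.0001
```

Call:
{"op": "apply_moves", "data": {"linear": [[0, 0, -0.005], [0, 0, 0]], "rot": [[0, 0, 0], [0, 0, 0]]}}

```text
clock: 10.25
eef_pos: [0.5482, -0.0981, 0.0832]
tcp_rot: [0.997, -0.072, 0.001, 0.0]
wrist_force: [0.3, 0.3, -0.4]
finger_gap: -0.0
```

Call:
{"op": "apply_moves", "data": {"linear": [[0, 0, -0.02], [0, 0, 0]], "rot": [[0, 0, 0], [0, 0, 0]]}}

```text
clock: 10.45
eef_pos: [0.549, -0.0983, 0.1038]
tcp_rot: [0.997, -0.073, 0.002, 0.0]
wrist_force: [0.0, -0.5, -0.2]
finger_gap: -0.0
```

```bash
python3 -c "
from h import *
st()
s=snap('scene','s8.png')
for i in(6,8):
  im=cv2.cvtColor(cv2.imread('pics/s%d.png'%i),cv2.COLOR_BGR2RGB); m=masks({'image':im})['red']; print(blobs(m)); print([int(np.flatnonzero(m[:,u]).max()) for u in range(214,244,3)])"
```

```text
t 10.45 p [ 0.549  -0.0983  0.1038] yaw -8.32 z [ 0.004 -0.001 -1.   ] F [ 0.  -0.5 -0.2] gap -0.0 q [-0.2   0.36  1.74 -0.    1.03 -0.05]
[(605, [228.3, 169.2], [212, 156, 33, 27])]
[174, 178, 180, 181, 182, 181, 181, 180, 178, 175]
[(610, [228.3, 171.3], [214, 158, 30, 27])]
[176, 180, 182, 183, 184, 184, 183, 182, 181, 178]
```

The red rim dropped about 2.4 px and the force vanished at the latch depth, so it is latched. Now to the near ridge end, on its right side.

Call:
{"op": "apply_moves", "data": {"linear": [[-0.017, 0.0125, 0], [-0.0165, 0.0125, 0], [0, 0, 0.012], [0, 0, 0.012], [0, 0, 0], [0, 0, 0]], "rot": [[0, 0, 0], [0, 0, 0], [0, 0, 0], [0, 0, 0], [0, 0, 0], [0, 0, 0]]}}

```text
clock: 11.1
eef_pos: [0.5111, -0.1175, 0.0774]
tcp_rot: [0.997, -0.072, -0.001, -0.0]
wrist_force: [0.8, -0.3, 0.5]
finger_gap: 0.0001
```

```bash
python3 -c "
from h import *
s=[.5475-.032*.989-.023*.146,-.098+.032*.146-.023*.989,.0765]
st(s)
s=snap('scene','s9.png')
cv2.imwrite('pics/s9c.png',cv2.resize(cv2.imread('pics/s9.png')[120:200,180:280],None,fx=6,fy=6,interpolation=cv2.INTER_CUBIC))"
```

```text
t 11.1 p [ 0.5111 -0.1175  0.0774] yaw -8.29 z [-0.001  0.    -1.   ] F [ 0.8 -0.3  0.5] gap 0.0001 q [-0.25  0.35  1.85  0.    0.95 -0.1 ]
tool delta [ 0.0012 -0.0016  0.0009]
```

View pics/s9c.png

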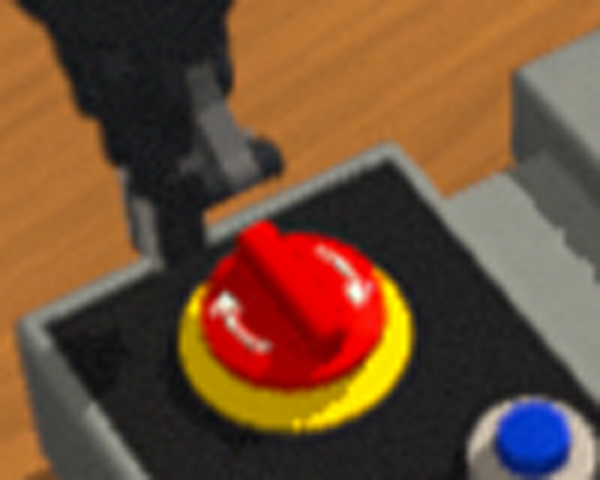

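The fingertip is to the right of the ridge's near end, bottom at crop (185,265), clear of the ridge end at (255,230). Now lower 1 mm and approach the ridge side.

Call:
{"op": "apply_moves", "data": {"linear": [[0.001, -0.003, 0.001], [0, -0.003, 0], [0, 0, 0]], "rot": [[0, 0, 0], [0, 0, 0], [0, 0, 0]]}}

```text
clock: 11.45
eef_pos: [0.513, -0.1116, 0.0776]
tcp_rot: [0.997, -0.072, 0.0, 0.0]
wrist_force: [0.4, 0.4, 0.6]
finger_gap: 0.0002
```

Call:
{"op": "apply_moves", "data": {"linear": [[0, -0.002, 0], [0, 0, 0]], "rot": [[0, 0, 0], [0, 0, 0]]}}

```text
clock: 11.65
eef_pos: [0.513, -0.1099, 0.0776]
tcp_rot: [0.997, -0.072, 0.0, 0.0]
wrist_force: [0.6, -0.5, 0.2]
finger_gap: -0.0
```

Call:
{"op": "apply_moves", "data": {"linear": [[-0.0016, -0.0028, 0], [0, 0, 0]], "rot": [[0, 0, 5], [0, 0, 0]]}}

```text
clock: 11.85
eef_pos: [0.5116, -0.107, 0.0774]
tcp_rot: [0.993, -0.116, -0.0, 0.0]
wrist_force: [-0.3, 0.3, -0.2]
finger_gap: 0.0
```

Call:
{"op": "apply_moves", "data": {"linear": [[-0.0016, -0.0028, 0], [0, 0, 0]], "rot": [[0, 0, 5], [0, 0, 0]]}}

```text
clock: 12.05
eef_pos: [0.5108, -0.1039, 0.0775]
tcp_rot: [0.987, -0.158, 0.0, 0.0]
wrist_force: [-0.0, -0.6, 0.1]
finger_gap: -0.0003
```

No contact, so the tip is narrower than assumed and is passing outside the ridge end. I'll back off and come in at a smaller radius.

Call:
{"op": "apply_moves", "data": {"linear": [[0.0016, 0.006, 0], [0.0016, 0.006, 0], [0.008, 0.001, 0.001], [0, 0, 0]], "rot": [[0, 0, -5], [0, 0, -5], [0, 0, 0], [0, 0, 0]]}}

```text
clock: 12.45
eef_pos: [0.5198, -0.119, 0.0765]
tcp_rot: [0.997, -0.073, 0.001, 0.0]
wrist_force: [0.3, 0.3, -0.7]
finger_gap: 0.0002
```

```bash
python3 -c "
from h import *
st([.5475-.026*.989-.0175*.146,-.098+.026*.146-.0175*.989,.0765])"
```

```text
t 12.45 p [ 0.5198 -0.119   0.0765] yaw -8.36 z [ 0.001 -0.    -1.   ] F [ 0.3  0.3 -0.7] gap 0.0002 q [-0.25  0.36  1.83 -0.    0.95 -0.1 ]
tool delta [-0.0016 -0.0073 -0.    ]
```

Call:
{"op": "apply_moves", "data": {"linear": [[-0.001, -0.004, 0], [-0.001, -0.003, 0], [0, 0, 0]], "rot": [[0, 0, 0], [0, 0, 0], [0, 0, 0]]}}

```text
clock: 12.75
eef_pos: [0.5172, -0.1107, 0.0763]
tcp_rot: [0.997, -0.072, -0.0, 0.0]
wrist_force: [-0.4, -0.9, 0.2]
finger_gap: 0.0002
```

Call:
{"op": "apply_moves", "data": {"linear": [[0, -0.002, 0], [0, 0, 0]], "rot": [[0, 0, 0], [0, 0, 0]]}}

```text
clock: 12.95
eef_pos: [0.5174, -0.1091, 0.0764]
tcp_rot: [0.997, -0.072, -0.0, 0.0]
wrist_force: [-0.0, -0.4, -0.5]
finger_gap: -0.0
```

Call:
{"op": "apply_moves", "data": {"linear": [[0, -0.002, 0], [0, 0, 0]], "rot": [[0, 0, 0], [0, 0, 0]]}}

```text
clock: 13.15
eef_pos: [0.5179, -0.1072, 0.0764]
tcp_rot: [0.997, -0.072, -0.0, 0.0]
wrist_force: [-0.4, -0.3, 0.0]
finger_gap: -0.0002
```

Call:
{"op": "apply_moves", "data": {"linear": [[0.002, -0.002, 0], [0, 0, 0]], "rot": [[0, 0, 0], [0, 0, 0]]}}

```text
clock: 13.35
eef_pos: [0.5204, -0.1056, 0.0763]
tcp_rot: [0.997, -0.072, -0.0, 0.0]
wrist_force: [-0.9, 0.5, -0.4]
finger_gap: 0.0002
```

Call:
{"op": "apply_moves", "data": {"linear": [[0, -0.002, 0], [0, 0, 0]], "rot": [[0, 0, 0], [0, 0, 0]]}}

```text
clock: 13.55
eef_pos: [0.5207, -0.1037, 0.0764]
tcp_rot: [0.997, -0.072, 0.0, 0.0]
wrist_force: [-0.6, -1.4, 0.6]
finger_gap: -0.0001
```

```bash
python3 -c "
from h import *
st()
s=snap('scene','s10.png');print(blobs(masks(s)['red']))
cv2.imwrite('pics/s10c.png',cv2.resize(cv2.imread('pics/s10.png')[120:200,180:280],None,fx=6,fy=6,interpolation=cv2.INTER_CUBIC))"
```

```text
t 13.55 p [ 0.5207 -0.1037  0.0764] yaw -8.3 z [ 0. -0. -1.] F [-0.6 -1.4  0.6] gap -0.0001 q [-0.22  0.36  1.84 -0.    0.95 -0.07]
[(634, [228.4, 170.7], [214, 155, 30, 30])]
```

View pics/s10c.png

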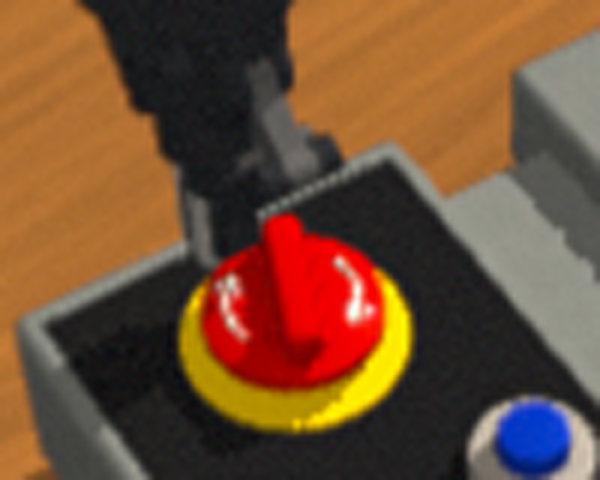

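It is turning: the ridge now points to crop (283,215)-(300,350), about 0.3 rad clockwise, still down. Keep pushing.

Call:
{"op": "apply_moves", "data": {"linear": [[0, -0.002, 0], [0, -0.002, 0], [0, 0, 0]], "rot": [[0, 0, 0], [0, 0, 0], [0, 0, 0]]}}

```text
clock: 13.9
eef_pos: [0.5215, -0.0997, 0.0765]
tcp_rot: [0.997, -0.072, 0.0, 0.0]
wrist_force: [-0.2, -1.9, 0.1]
finger_gap: -0.0002
```

Call:
{"op": "apply_moves", "data": {"linear": [[0, -0.002, 0], [0, 0, 0]], "rot": [[0, 0, 0], [0, 0, 0]]}}

```text
clock: 14.1
eef_pos: [0.5216, -0.098, 0.0765]
tcp_rot: [0.997, -0.072, 0.0, 0.0]
wrist_force: [-0.4, -2.8, -0.3]
finger_gap: 0.0003
```

```bash
cat >>h.py <<'E'
def rim(f):
    s=snap('scene',f); m=masks(s)['red']; print(blobs(m),[int(np.flatnonzero(m[:,u]).max()) for u in range(217,243,3)])
E
python3 -c "
from h import *
st();rim('s11.png')"
```

```text
t 14.1 p [ 0.5216 -0.098   0.0765] yaw -8.3 z [ 0.    -0.001 -1.   ] F [-0.4 -2.8 -0.3] gap 0.0003 q [-0.21  0.36  1.84 -0.    0.95 -0.06]
[(620, [228.6, 168.6], [213, 153, 32, 30])] [178, 180, 181, 182, 181, 181, 180, 178, 176]
```

The rim is back at its starting rows (182 against 184 latched), so the head has popped up. Back off sideways, then rise.

Call:
{"op": "apply_moves", "data": {"linear": [[0, 0.005, 0], [0, 0.007, 0], [-0.002, 0.008, 0], [0, 0, -0.025], [0, 0, -0.025], [0, 0, 0], [0, 0, 0]], "rot": [[0, 0, 0], [0, 0, 0], [0, 0, 0], [0, 0, 0], [0, 0, 0], [0, 0, 0], [0, 0, 0]]}}

```text
clock: 14.85
eef_pos: [0.5165, -0.1176, 0.1266]
tcp_rot: [0.997, -0.073, 0.0, -0.0]
wrist_force: [0.0, 0.7, 0.1]
finger_gap: 0.0001
```

```bash
python3 -c "
from h import *
st([.637,-.077,.085]);rim('s12.png')
im=cv2.cvtColor(cv2.imread('pics/scene0.png'),cv2.COLOR_BGR2RGB); m=masks({'image':im})['red'];print(blobs(m),[int(np.flatnonzero(m[:,u]).max()) for u in range(217,243,3)])"
```

```text
t 14.85 p [ 0.5165 -0.1176  0.1266] yaw -8.35 z [ 0.001  0.    -1.   ] F [0.  0.7 0.1] gap 0.0001 q [-0.25  0.3   1.77  0.    1.06 -0.1 ]
tool delta [ 0.1132 -0.0576  0.0417]
[(651, [228.1, 168.3], [212, 154, 33, 29])] [178, 180, 181, 182, 181, 181, 180, 178, 175]
[(651, [228.1, 168.3], [212, 154, 33, 29])] [178, 180, 181, 182, 181, 181, 180, 178, 175]
```

The red blob is identical to the start: up and turned back. Now the blue button.

Call:
{"op": "apply_moves", "data": {"linear": [[0.038, -0.019, 0], [0.038, -0.019, 0], [0.0375, -0.0195, 0], [0, 0, 0.02], [0, 0, 0.02], [0, 0, 0], [0, 0, 0]], "rot": [[0, 0, 0], [0, 0, 0], [0, 0, 0], [0, 0, 0], [0, 0, 0], [0, 0, 0], [0, 0, 0]]}}

```text
clock: 15.6
eef_pos: [0.6365, -0.0768, 0.0853]
tcp_rot: [0.997, -0.073, -0.001, -0.0]
wrist_force: [-0.8, -0.9, -0.1]
finger_gap: 0.0001
```

```bash
python3 -c "
from h import *
st([.637,-.077,.071])
s=snap('scene','s13.png')
cv2.imwrite('pics/s13c.png',cv2.resize(cv2.imread('pics/s13.png')[130:230,200:310],None,fx=6,fy=6,interpolation=cv2.INTER_CUBIC))"
```

```text
t 15.6 p [ 0.6365 -0.0768  0.0853] yaw -8.32 z [-0.002  0.    -1.   ] F [-0.8 -0.9 -0.1] gap 0.0001 q [-0.14  0.5   1.56 -0.    1.08  0.01]
tool delta [0.0006 0.0001 0.0143]
```

View pics/s13c.png

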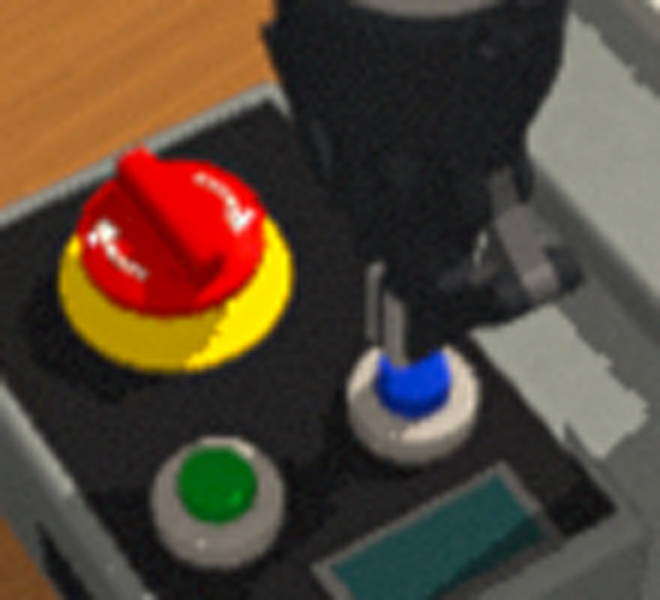

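The fingertips are right above the blue cap at crop (413,385), with the red head up and green untouched. Now down in guarded steps.

Call:
{"op": "apply_moves", "data": {"linear": [[0, 0, 0.006], [0, 0, 0.006], [0, 0, 0]], "rot": [[0, 0, 0], [0, 0, 0], [0, 0, 0]]}}

```text
clock: 15.95
eef_pos: [0.6366, -0.0768, 0.0738]
tcp_rot: [0.997, -0.073, -0.001, -0.0]
wrist_force: [-0.2, -0.0, 0.4]
finger_gap: -0.0001
```

Call:
{"op": "apply_moves", "data": {"linear": [[0, 0, 0.002], [0, 0, 0.002], [0, 0, 0]], "rot": [[0, 0, 0], [0, 0, 0], [0, 0, 0]]}}

```text
clock: 16.25
eef_pos: [0.6374, -0.0769, 0.0706]
tcp_rot: [0.997, -0.073, 0.0, 0.0]
wrist_force: [-0.2, 0.3, 1.1]
finger_gap: 0.0002
```

Call:
{"op": "apply_moves", "data": {"linear": [[0, 0, 0.0015], [0, 0, 0.0015], [0, 0, 0]], "rot": [[0, 0, 0], [0, 0, 0], [0, 0, 0]]}}

```text
clock: 16.55
eef_pos: [0.6374, -0.0769, 0.0676]
tcp_rot: [0.997, -0.073, 0.0, 0.0]
wrist_force: [-0.3, 0.2, 2.8]
finger_gap: -0.0006
```

Call:
{"op": "apply_moves", "data": {"linear": [[0, 0, 0.001], [0, 0, 0.001], [0, 0, 0]], "rot": [[0, 0, 0], [0, 0, 0], [0, 0, 0]]}}

```text
clock: 16.85
eef_pos: [0.6374, -0.0769, 0.0656]
tcp_rot: [0.997, -0.072, 0.0, 0.0]
wrist_force: [-0.7, 0.3, 4.0]
finger_gap: -0.0001
```

Call:
{"op": "apply_moves", "data": {"linear": [[0, 0, 0.001], [0, 0, 0]], "rot": [[0, 0, 0], [0, 0, 0]]}}

```text
clock: 17.05
eef_pos: [0.6375, -0.0769, 0.0652]
tcp_rot: [0.997, -0.073, 0.0, 0.0]
wrist_force: [-1.4, -0.4, 7.6]
finger_gap: 0.0002
```

Force jumped at the end stop (7.6 N, about 6 mm of travel): fully pressed. Retreat.

Call:
{"op": "apply_moves", "data": {"linear": [[0, 0, -0.01], [0, 0, -0.03], [0, 0, -0.04], [0, 0, -0.04], [0, 0, 0], [0, 0, 0]], "rot": [[0, 0, 0], [0, 0, 0], [0, 0, 0], [0, 0, 0], [0, 0, 0], [0, 0, 0]]}}

```text
clock: 17.65
eef_pos: [0.6374, -0.0768, 0.1852]
tcp_rot: [0.997, -0.073, 0.001, 0.0]
wrist_force: [0.0, -0.1, -0.3]
finger_gap: -0.0002
```

```bash
python3 -c "
from h import *
st();rim('s14.png')
for f in('scene0','s14'):
  im=cv2.cvtColor(cv2.imread('pics/%s.png'%f),cv2.COLOR_BGR2RGB); m=masks({'image':im}); print([(k,b[:2]) for k in('blue','green') for b in blobs(m[k])])
a=cv2.imread('pics/scene0.png').astype(int);b=cv2.imread('pics/s14.png').astype(int);print('diff below',(np.abs(a-b).sum(2)>60)[215:].sum())
ctrl.job_done()"
```

```text
t 17.65 p [ 0.6374 -0.0768  0.1852] yaw -8.32 z [ 0.001 -0.    -1.   ] F [ 0.  -0.1 -0.3] gap -0.0002 q [-0.14  0.43  1.42  0.    1.29  0.01]
[(648, [228.1, 168.3], [212, 154, 33, 29])] [178, 180, 181, 182, 181, 181, 180, 178, 175]
[('blue', (126, [268.4, 192.8])), ('blue', (304, [177.1, 246.2])), ('green', (133, [235.7, 210.1])), ('green', (234, [271.5, 221.7]))]
[('blue', (126, [268.4, 192.8])), ('blue', (102, [170.3, 253.7])), ('green', (133, [235.7, 210.1])), ('green', (224, [271.9, 221.7]))]
diff below 6414
the job is handed in; nothing more can be done
```

The paste lid's blue blob shrank. I'll check whether that is the arm's shadow or a real shift.

```bash
python3 -c "
import cv2,numpy as np
for f in('scene0','s13','s14'):
  im=cv2.imread('pics/%s.png'%f); h=cv2.cvtColor(im,cv2.COLOR_BGR2HSV).astype(int)[225:275,155:195]
  m=(h[...,0]>98)&(h[...,0]<125)&(h[...,1]>70)&(h[...,2]>20); v,u=np.nonzero(m); print(f,m.sum(),u.min()+155,u.max()+155,v.min()+225,v.max()+225,'medV',np.median(h[...,2][m]))
"
```

```text
scene0 656 163 194 233 263 medV 141.0
s13 662 163 194 233 263 medV 107.0
s14 666 163 194 233 263 medV 149.0
```

The safety check is done in the order asked and handed in at about 17.7 s of the 45 s limit, with the arm clear above the console. No verdict was reported.

- **Red stop, press:** I pressed it with closed fingertips at up to about 12 N. The head then sat about 2.4 px lower in the scene view and the force dropped away, so it latched.
- **Red stop, twist:** I pushed the near end of the ridge clockwise at up to about 3 N until the head popped up. Its red outline then matched the starting picture exactly, so it was up and turned back.
- **Blue reset:** I pressed it about 6 mm to its end stop, at 7.6 N. It then sprang back up.
- **Green start and loose things:** Green's position and size in the picture matched the start. The fingers stayed clear of the loose things.

**Checks that disagreed:**
- **Fingertip height:** The fingertips first touched the red button about 36 mm lower by the arm's reading than expected. I found this by slow, force-checked descent, and all later heights use that figure.
- **First twist attempt:** It passed outside the ridge end without touching, so I repeated it nearer the button's axis.
- **Final picture:** The colour mask showed a smaller blue paste lid. A follow-up check after handing in showed its outline unmoved, so that was shading from the arm. The rest of the lower picture also differed from the start, which I take to be the arm and its shadow. I did not check the other loose things one by one.

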